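# Load a file of jars into the labeller up to its feed stop

### The arm

A 7-joint arm with a two-finger parallel gripper is mounted at the origin on the work surface. World frame = base frame: x ahead of the robot, y to its left, z up, the work surface at z = 0. Lengths are in m, angles in rad, forces in N, time in s.
With the tool pointing down it reaches from about 0.425 to 0.925 m from the base axis. Payload 6.8 kg.
Tool frame: the origin (TCP) lies at the very end of the fingers, on their centre line; the grasp point (between the pads) lies 19 mm behind it; z points along the fingers, y is the line along which they close (so a half turn about z gives the same grasp; the last joint's range is limited). The gripper opens to 85 mm and grips with 20 to 120 N. Pads are 22 mm wide; open, the fingers measure 114 mm over their backs; the gripper's body (76 mm by 85 mm) begins 54 mm behind the grasp point. The pads swing forward as they close: fully open they stand 13 mm farther back than shut.
Start: joints at [1.013, 0.477, 0.022, 1.555, -0.011, 1.109, -0.083], TCP at [0.293, -0.608, 0.231] pointing down, gripper open.
Joint ranges: [-2.96, 2.96], [-0.34, 2.1], [-1.41, 1.46], [0.24, 2.44], [-1.37, 4.51], [0.17, 1.92], [-2.96, 2.96]. Speed limits (rad/s): [2.39, 2.39, 3.14, 3.14, 3.14, 3.14, 3.14].

### API

Orientations are given as a rotation vector (axis times angle).
In Python, from bench import get_obs, viewer, r gives the robot as it stands. The module is installed in compiled form; this text tells all that it offers.
- The arm moves only by the tool play_rows, never from a script. Its argument "commands" is a list that holds one entry, the list of rows, each a list of 5 numbers: the gripper's target within -1 to 1 (shut at 1, half-way at 0, fully open at -1), then the shift along the tool's x, y, z scaled (see below), then the turn about the tool's z scaled (see below). A call has 1 to 12 rows; each row is the pose to reach, as a shift and turn from the pose commanded when the call began, along the tool's axes at that moment; what a row does not reach only later rows make up. The controller multiplies each number of a shift by 0.2 m and each number of a turn by pi/2 rad. A row lasts 1/12 s, in which the tool goes at most 41.7 mm and 7.16 degrees, less where a joint would pass 70% of its speed; a pose out of reach is approached as far as the arm can. A call with a number of a shift or a turn outside -1 to 1 is refused whole. A call with a gripper value outside its range is refused whole. The fingers move at their own pace and stop on an object; "grip_force" is the grip in N (left out, the last holds). Time passes only in rows, so rows that repeat a pose let the fingers close. It gives the time, the measured TCP pose, the force, the opening and the grip force at its end, in the units of the state.
- get_obs(): the state, without advancing time (a new reading comes with each control period).
- viewer.grab_frame(name): name is "scene" or "side" or "wrist"; returns a dict with "pixels" (400x640x3 uint8, red, green, blue), "fovy" (degrees; the focal length in pixels is half the picture's height over the tangent of half this angle, whatever the lens; pixels are square), "cx", "cy" (the principal point, pixels), "distortion" ([k1, k2, p1, p2, k3] as OpenCV has them; the pictures are not rectified), "world_to_cam" (4x4, takes a point from world to camera coordinates); the wrist camera has in their place "hand_eye" (4x4, takes a point from camera to tool coordinates, whose origin is the TCP and whose axes are the flange's). Camera axes: x right, y up, looking along -z (the intrinsics and any distortion apply to the point x, -y, -z); pixel columns grow to the right and rows downward; lengths in m; the calibration is good to about 2 mm. A picture is of the moment at which its call begins: read the wrist's pose just before it. There is no depth.
- r.hand_in(): hands the job in; it is judged then, once.
Trained networks look in a picture, given as the dict that the camera call returned (one of the last four; its "shot" number tells which), for a name from the list of things; names that differ only in an ending like _2 or _b are one class to them, and where a whole thing is asked for, a point or a joint stands for the part that bears it (a point fixed in the world has none). Each returns a list of dicts, best first, with "score" (0 to 1); they miss things now and then, are a little off and sometimes report something else, mostly with a low value. They report only what shows in the picture. A call takes as long as a camera call. They do not tell look-alikes from the thing itself.
- viewer.trace(picture, thing): "pixels" (400x640 bool, what is visible of it) and "rect" ([left, top, right, bottom] in pixels, round what is visible of it).
The state is a dict: "clock": time; "joints": joint angles; "qvel": joint speeds; "tau": joint torques, N m; "tcp_pos": TCP position; "orientation": TCP orientation; "contact_force": force on the tool from outside, world axes, zero at the start; "moment": the same for the moment, N m; "grip_width": finger opening in m; "gripper_force": force on a finger pad.
Only numpy, scipy, OpenCV 4.12 (cv2) and the standard library are available. Lean on these libraries where they do the work, as an engineer would, in place of code of your own. Each camera call takes 0.05 s, during which the arm holds its last target. There are 200 camera calls.

### The job

Complete the batch on the jar labeller: stand the fifth white jar, now among the bottles on the bench, on the loading bed at the back of the row of four, let go of it, then push the whole row from behind, as one straight file, up between the guide rails until the first jar is pressed home on the feed stop: feel for the stop and press gently. The rails are still set for bigger jars, so they will not keep the row from buckling; nudge jars back into line if need be, and leave all five upright, closed up against one another and the stop, and in line along the middle of the lane, with nothing else on the bench disturbed.

Things in the scene. Friction and masses are not known exactly. Their poses are not given: they have to be found in the camera images.
- labeller: Bench-top jar labeller, fixed: flat steel loading bed 110 mm wide (own x), 500 mm long (own y, -255 to +245 mm), top 12 mm above the bench; its cabinet and reel (to 280 mm high) stand beyond y = +255 mm. Origin on the bench under the lane's centre line; +y is the feed direction, z up. From y = -255 to -105 mm the bed is open on both sides
- rails_mouth (a point): Start of the guide rails (y = -90 mm), on the centre line and the bed's top. Two 8 mm bars, axes 24 mm above the bed, 62 mm clear between them, run from here to y = +150 mm (the -x one to +95 mm, then a roller as wide), flaring out 15 mm before the mouth. Rails, posts and roller are at most 32 mm high over the bed, so both sides of a jar's upper 20 mm stay free all along the lane
- stop: Feed stop bracket, 50 mm wide, 56 mm high, fixed on the bed at the lane's end; origin at its foot on the centre line, 200 mm along +y of the labeller's origin, same axes. It carries a rigid pad, 42 x 34 mm, centre 26 mm above the bed, on a hand-set screw: the pad's face stands anywhere from 36 to 64 mm before (-y of) this origin; this is not measured: feel for it (or see it)
- screw (a point): Top of the stop bracket, 56 mm above the bed, over the pad's screw. How the stop is to be treated: a fingertip's press of about 5 N on the pad is right; seat the row with at least 2.5 N for half a second; more than 12 N strains the pad. Sliding the five jars alone takes 2 to 5 N at the pushed jar (it varies): read the rise above that. The seated row is stiff, about 5 N per mm
- jar_1: White ointment jar with a flush white screw lid, straight-sided, 50 mm diameter, 52 mm high, about 110 g; origin at the centre of its underside, z up. First of the row of four on the bed (nearest the feed stop); the four stand along the lane with gaps of 3 to 13 mm, up to 2.5 mm off its centre line
- jar_2: The same jar, second of the row
- jar_3: The same jar, third of the row
- jar_4: The same jar, fourth of the row (nearest the open end of the bed)
- jar_5: The same jar (50 mm diameter, 52 mm high), the fifth of the batch, standing on the bench on the far side of the bed between a larger jar with a yellow lid (64 mm diameter, 68 mm high) and an amber bottle (36 mm, 80 mm high), in any order. It goes behind jar 4 on the open part of the bed
Things that resemble listed ones, but are neither listed nor needed, are in the scene too. What is shaped like the jar_5 but blue is not meant.

How it is judged:
By the outcome, as a careful person would: the job done as asked, in the order asked, and still so for the second after the job is handed in, with the robot touching nothing.
It also fails if it takes over 72 s, if anything falls off the work surface, if the arm or the gripper's body presses on something with over 40 N, if the wrist force passes 120 N, or if a joint passes its speed limit or range.

## Working session

There is one attempt and no reset: what is moved stays moved. The work goes in short steps, Python scripts to look and compute and a tool call to move; the robot and the scene stay as the last step left them, time stands still between calls to the robot, and variables do not carry over. Pictures are saved under pics/ and viewed, at most 12 in all, crops included, and the job is handed in when it is done.

Besides the shell and the picture viewer there is one more tool, called after "Call:" in YAML: its name, and indented under it one key for each argument. play_rows: Moves the arm, as the interface text tells. Shifts and turns lie within -1 to 1; 1 stands for 0.2 m of shift or pi/2 rad of turn. Its arguments: {"type":"object","properties":{"commands":{"type":"array","items":{"type":"array","items":{"type":"array","items":{"type":"number","minimum":-1,"maximum":1}}}},"grip_force":{"type":"number"}},"required":["commands"]}

```bash
mkdir -p pics
cat > h.py <<'E'
import numpy as np, cv2
from scipy.spatial.transform import Rotation as R
from bench import get_obs, viewer, r
def intr(p):
    f=200/np.tan(np.radians(p['fovy'])/2)
    return np.array([[f,0,p['cx']],[0,f,p['cy']],[0,0,1.]]), np.array(p['distortion'],float)
def c2w(p,o=None):
    if 'world_to_cam' in p: return np.linalg.inv(np.array(p['world_to_cam']))
    T=np.eye(4);T[:3,:3]=R.from_rotvec(o['orientation']).as_matrix();T[:3,3]=o['tcp_pos']
    return T@np.array(p['hand_eye'])
def toplane(p,uv,z,o=None):
    K,d=intr(p);n=cv2.undistortPoints(np.array(uv,float).reshape(-1,1,2),K,d).reshape(-1,2)
    T=c2w(p,o);D=np.c_[n[:,0],-n[:,1],-np.ones(len(n))]@T[:3,:3].T;c=T[:3,3]
    return (c+D*((z-c[2])/D[:,2])[:,None])
def proj(p,X,o=None):
    K,d=intr(p);T=np.linalg.inv(c2w(p,o));q=np.atleast_2d(X)@T[:3,:3].T+T[:3,3]
    return cv2.projectPoints(q*[1,-1,-1],np.zeros(3),np.zeros(3),K,d)[0].reshape(-1,2)
def save(n,p): cv2.imwrite('pics/'+n,cv2.cvtColor(np.ascontiguousarray(p),cv2.COLOR_RGB2BGR))
E
python3 - <<'E'
from h import *
print(get_obs())
S=viewer.grab_frame('scene');D=viewer.grab_frame('side')
save('scene.png',S['pixels']);save('side.png',D['pixels'])
for n,p in(('scene',S),('side',D)):
    print(n,p['fovy'],c2w(p)[:3,3].round(3))
    for t in('labeller','jar_1','stop'):
        for x in viewer.trace(p,t): print(t,round(x['score'],2),x['rect'],toplane(p,[[(x['rect'][0]+x['rect'][2])/2,(x['rect'][1]+x['rect'][3])/2]],.038)[0].round(3))
E
```

```text
{'clock': 0.0, 'joints': array([ 1.01288744,  0.47780232,  0.02238319,  1.55646646, -0.01153137,
        1.10931234, -0.08310718]), 'qvel': array([-0.00095848,  0.00224588,  0.00114765,  0.00011063, -0.00103732,
        0.00028944,  0.00141039]), 'tau': array([-1.47097489e-03, -5.96463418e+01,  1.60739534e+00, -2.81204081e+01,
        1.25387518e-02,  9.51814174e-03, -1.91190372e-05]), 'tcp_pos': array([ 0.29319206, -0.60732822,  0.23031874]), 'orientation': array([-3.06075169e+00, -7.00161141e-01,  8.49547375e-04]), 'contact_force': array([ 0.33259844, -0.74128421,  0.39193541]), 'moment': array([-0.0016008 ,  0.01064953,  0.00591233]), 'gripper_force': 0.0, 'grip_width': 0.08527942861748349}
scene 47.25350358938964 [0.938 0.71  0.635]
labeller 0.88 [259.9, 147.4, 517.7, 376.2] [0.496 0.247 0.038]
jar_1 0.91 [318.9, 184.7, 344.7, 214.7] [0.48  0.024 0.038]
jar_1 0.91 [296.0, 162.5, 323.5, 190.0] [ 0.473 -0.084  0.038]
jar_1 0.89 [309.1, 175.9, 329.5, 202.8] [ 0.482 -0.025  0.038]
jar_1 0.85 [243.6, 196.6, 266.8, 232.5] [ 0.649 -0.015  0.038]
jar_1 0.82 [289.6, 240.3, 313.4, 259.7] [
[... 340 characters left out ...]
29296 [0.339 0.728 0.704]
labeller 0.56 [158.3, 155.0, 383.9, 400.0] [0.574 0.214 0.038]
jar_1 0.87 [322.6, 202.7, 348.6, 235.2] [0.482 0.019 0.038]
jar_1 0.84 [252.5, 211.1, 274.8, 237.6] [0.638 0.069 0.038]
jar_1 0.84 [250.0, 237.4, 269.7, 252.5] [0.625 0.133 0.038]
jar_1 0.77 [330.7, 189.4, 350.8, 216.9] [ 0.481 -0.039  0.038]
jar_1 0.71 [339.3, 177.2, 359.4, 202.1] [ 0.47  -0.094  0.038]
jar_1 0.71 [266.9, 188.3, 283.7, 213.2] [ 0.638 -0.016  0.038]
jar_1 0.66 [381.8, 203.3, 404.9, 230.6] [ 0.352 -0.015  0.038]
jar_1 0.6 [341.9, 162.7, 360.5, 187.5] [ 0.475 -0.155  0.038]
stop 0.56 [324.4, 205.1, 345.3, 234.2] [0.483 0.021 0.038]
stop 0.47 [307.0, 243.8, 324.7, 251.9] [0.505 0.117 0.038]
```

Run:
```python
import cv2
a=cv2.imread('pics/scene.png')[120:320,200:440];cv2.imwrite('pics/c1.png',cv2.resize(a,(720,600),interpolation=cv2.INTER_CUBIC))
a=cv2.imread('pics/side.png')[130:290,220:430];cv2.imwrite('pics/c2.png',cv2.resize(a,(787,600),interpolation=cv2.INTER_CUBIC))
```

```text
(no output)
```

View pics/c1.png

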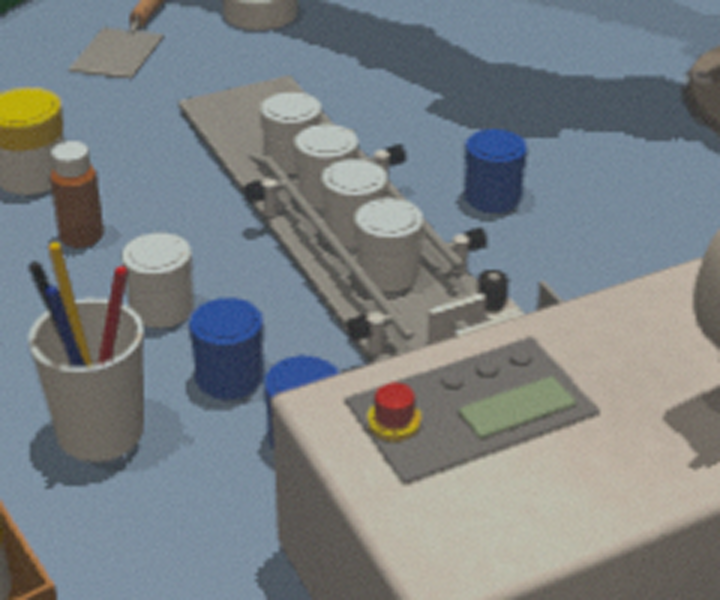

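View pics/c2.png

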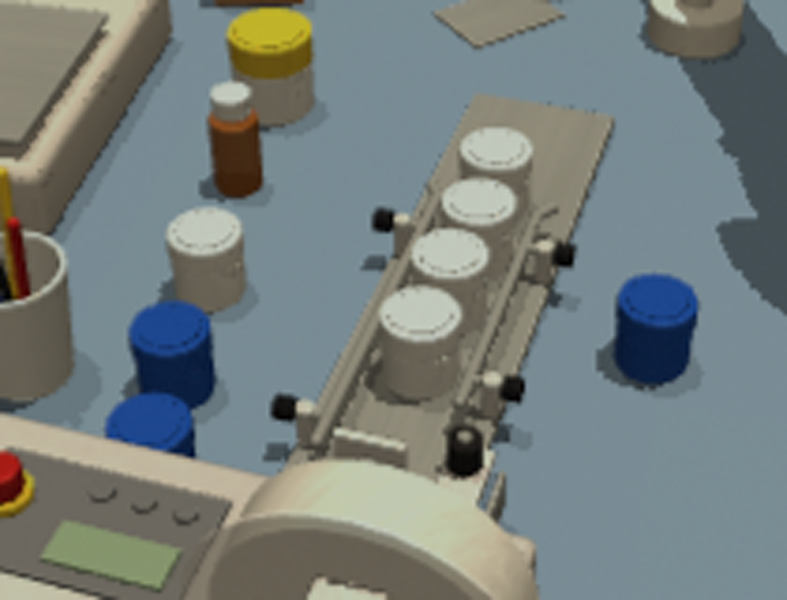

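The scene crop shows the only off-bed white jar at scene px (252,213), in line after the yellow-lid jar (209,166) and the amber bottle (225,185). Blue look-alikes are at (276,236), (300,252) and (365,177). So jar_5 is the white one. The four row jars have lids at about (297,155), (309,167), (318,180) and (329,193).

```bash
cat >> h.py <<'E'
from scipy.optimize import least_squares
def circ(x,y,z,rad=.025):
    a=np.linspace(0,2*np.pi,60);return np.c_[x+rad*np.cos(a),y+rad*np.sin(a),np.full(60,z)]
def fitjar(obs,x0,zb,rad=.025,h=.052):
    # obs: list of (pic,rect); uses left, top, right edges
    def f(q):
        e=[]
        for p,rc in obs:
            P=proj(p,np.r_[circ(*q,zb,rad),circ(*q,zb+h,rad)])
            T=proj(p,circ(*q,zb+h,rad))
            e+=[(T[:,0].min()+T[:,0].max()-rc[0]-rc[2])/2,T[:,1].min()-rc[1]]
        return e
    s=least_squares(f,x0,loss='soft_l1');return s.x,np.array(f(s.x))
E
python3 - <<'E'
from h import *
S=viewer.grab_frame('scene');D=viewer.grab_frame('side')
rs=[x['rect'] for x in viewer.trace(S,'jar_1')];rd=[x['rect'] for x in viewer.trace(D,'jar_1')]
for n,g,zb in(('j5',(.645,-.015),0),('j1',(.48,.022),.012),('j2',(.481,-.03),.012),('j3',(.472,-.09),.012),('j4',(.475,-.15),.012)):
    o=[]
    for p,R_ in((S,rs),(D,rd)):
        c=proj(p,[*g,.038])[0];o.append((p,min(R_,key=lambda q:np.hypot((q[0]+q[2])/2-c[0],(q[1]+q[3])/2-c[1]))))
    q,e=fitjar(o,g,zb);print(n,q.round(4),e.round(1))
print('bed end S',toplane(S,[(260,154.3),(297.7,146.7)],.012).round(3)[:,:2],'edges L,R far',toplane(S,[(325,241.7),(375,225)],.012).round(3)[:,:2])
print('bed end D',toplane(D,[(346.7,155.3),(383.2,162)],.012).round(3)[:,:2])
c=lambda x,y:(220+x/3.75,130+y/3.75); s=lambda x,y:(200+x/3,120+y/3)
print('rails S top z.040',toplane(S,[s(262,160),s(408,330)],.040).round(3)[:,:2])
print('pad S tops .055',toplane(S,[s(430,312),s(483,295)],.055).round(3)[:,:2],'D',toplane(D,[c(337,430),c(405,446)],.055).round(3)[:,:2])
print('amber,yellow,blue,cup',toplane(S,[s(70,152)],.08)[0].round(3),toplane(S,[s(28,107)],.068)[0].round(3),toplane(S,[s(227,320)],.052)[0].round(3),toplane(S,[s(95,440)],0)[0].round(3))
o=get_obs();print(R.from_rotvec(o['orientation']).as_matrix().round(3))
E
```

```text
j5 [ 0.6412 -0.0294] [ 0.7 -0.4 -1.  -0.6]
j1 [0.4845 0.0264] [-0.2 -2.2 -0.2  1.6]
j2 [ 0.4844 -0.0135] [ 1.9 -0.3 -1.2 -1.6]
j3 [ 0.4711 -0.0957] [-0.1  0.1  0.1 -0. ]
j4 [ 0.4728 -0.1434] [-0.3  1.8  0.7 -0.2]
bed end S [[ 0.512 -0.282]
 [ 0.405 -0.265]] edges L,R far [[0.552 0.111]
 [0.43  0.121]]
bed end D [[ 0.51  -0.28 ]
 [ 0.403 -0.268]]
rails S top z.040 [[ 0.514 -0.12 ]
 [ 0.531  0.119]]
pad S tops .055 [[0.518 0.126]
 [0.477 0.129]] D [[0.515 0.126]
 [0.475 0.13 ]]
amber,yellow,blue,cup [ 0.662 -0.151  0.08 ] [ 0.66  -0.252  0.068] [0.637 0.059 0.052] [0.742 0.067 0.   ]
[[ 0.901  0.435  0.   ]
 [ 0.435 -0.901 -0.   ]
 [-0.     0.    -1.   ]]
```

Call:
play_rows:
  commands:
    - [[-1,1,-1,-0.4,-0.65],[-1,1,-1,-0.4,-0.65],[-1,1,-1,-0.4,-0.65],[-1,1,-1,-0.4,-0.65],[-1,1,-1,-0.4,-0.65],[-1,1,-1,-0.4,-0.65],[-1,1,-1,-0.4,-0.65],[-1,1,-1,-0.4,-0.65],[-1,1,-1,-0.4,-0.65]]
  grip_force: 25

```text
clock: 1.35
tcp_pos: [0.3884, -0.3384, 0.3128]
orientation: [2.317, 2.118, 0.001]
contact_force: [-0.2, -1.4, -0.2]
grip_width: 0.0852
gripper_force: 0.0
```

```bash
cat >> h.py <<'E'
def to(x,y,z,ang=None,o=None):
    o=o or get_obs();M=R.from_rotvec(o['orientation']).as_matrix()
    d=M.T@(np.array([x,y,z])-o['tcp_pos'])/.2
    a=np.degrees(np.arctan2(M[1,0],M[0,0]))
    return d.round(4),None if ang is None else round(-((ang-a+180)%360-180)/90,4)
def st():
    o=get_obs();M=R.from_rotvec(o['orientation']).as_matrix()
    print('t',round(o['clock'],2),'tcp',o['tcp_pos'].round(4),'xang',round(np.degrees(np.arctan2(M[1,0],M[0,0])),2),'F',o['contact_force'].round(2),'w',round(o['grip_width'],4));return o
E
python3 -c "
from h import *
st();print(to(.5,-.1,.32,84.4))
p=viewer.grab_frame('wrist');print(p['fovy'],np.array(p['hand_eye']).round(3))"
```

```text
t 1.35 tcp [ 0.3884 -0.3384  0.3128] xang 84.86 F [-0.22 -1.38 -0.17] w 0.0852
(array([ 1.2369,  0.4489, -0.0365]), np.float64(0.0051))
69.63570574240327 [[ 0.001  0.963  0.27   0.068]
 [ 1.    -0.001 -0.    -0.   ]
 [-0.     0.27  -0.963 -0.141]
 [ 0.     0.     0.     1.   ]]
```

Call:
play_rows:
  commands:
    - [[-1,1,0.4,0,0],[-1,1,0.4,0,0],[-1,1,0.4,0,0],[-1,1,0.4,0,0],[-1,1,0.4,0,0],[-1,1,0.4,0,0],[-1,1,0.4,0,0]]

```text
clock: 1.98
tcp_pos: [0.4873, -0.1479, 0.3108]
orientation: [-2.328, -2.108, -0.001]
contact_force: [0.3, -0.0, -1.0]
grip_width: 0.0853
gripper_force: 0.0
```

Run:
```python
from h import *
import pickle
o=st();p=viewer.grab_frame('wrist');save('w1.png',p['pixels']);pickle.dump((p,o),open('w1.pkl','wb'))
for x in viewer.trace(p,'jar_1'): print(round(x['score'],2),np.round(x['rect'],1),toplane(p,[[(x['rect'][0]+x['rect'][2])/2,(x['rect'][1]+x['rect'][3])/2]],.064,o)[0].round(4))
for x in viewer.trace(p,'labeller')+viewer.trace(p,'stop'): print(round(x['score'],2),np.round(x['rect'],1))
```

```text
t 1.98 tcp [ 0.4873 -0.1479  0.3108] xang 84.31 F [ 0.27 -0.04 -0.95] w 0.0853
0.98 [395.3   0.  440.8  25.9] [0.624  0.0299 0.064 ]
0.93 [404.9  54.5 451.9  94.1] [ 0.6355 -0.042   0.064 ]
0.86 [285.9   6.4 330.3  59.3] [0.4887 0.0198 0.064 ]
0.75 [286.5 105.9 326.1 150.3] [ 0.474  -0.0939  0.064 ]
0.66 [192.5  67.6 240.3 108.1] [ 0.3648 -0.0318  0.064 ]
0.63 [290.6  55.6 327.7 100.1] [ 0.4844 -0.0323  0.064 ]
0.62 [289.9 148.6 328.4 186.9] [ 0.472  -0.1468  0.064 ]
0.62 [254.7   0.  360.  244.1]
```

View pics/w1.png

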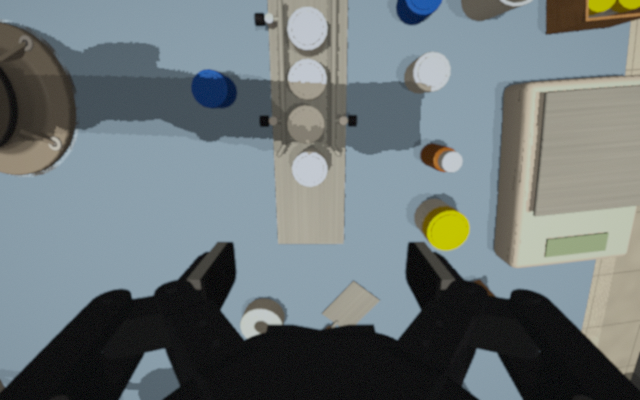

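The wrist view shows the lids of jars 1–4 at (307,28), (308,78), (306,123) and (310,169), jar_5 at (432,71), amber at (441,158), yellow at (447,229), blues at (213,88) and (418,8). The bed's open end runs from (278,243) to (346,243).

Run:
```python
from h import *
import pickle
p,o=pickle.load(open('w1.pkl','rb'));g=cv2.cvtColor(p['pixels'],cv2.COLOR_RGB2GRAY)
gb=cv2.GaussianBlur(g,(0,0),1.2)
C=cv2.HoughCircles(gb,cv2.HOUGH_GRADIENT_ALT,1,20,param1=60,param2=.5,minRadius=15,maxRadius=24)
for c in sorted(C[0].tolist(),key=lambda c:c[1]): print(np.round(c,1),toplane(p,[c[:2]],.064,o)[0,:2].round(4),'z.052:',toplane(p,[c[:2]],.052,o)[0,:2].round(4))
# bed edges: colour red-blue separates bench (blue) from bed
rb=cv2.GaussianBlur(p['pixels'][...,0].astype(float)-p['pixels'][...,2],(0,0),1.0)
gx=np.gradient(rb,axis=1);L=[];Rr=[]
def sub(v,i): a,b,c=v[i-1],v[i],v[i+1];return i+.5*(a-c)/(a-2*b+c)
for y in list(range(188,238)):
    for lo,hi,s,out in((264,290,1,L),(334,358,-1,Rr)):
        v=s*gx[y];i=lo+np.argmax(v[lo:hi]);out.append((sub(v,i),y,v[i]))
def ln(Q):
    W=toplane(p,[q[:2] for q in Q],.012,o)[:,:2];vx,vy,x0,y0=cv2.fitLine(W.astype(np.float32),cv2.DIST_HUBER,0,.001,.001).ravel();
    if vy<0:vx,vy=-vx,-vy
    return np.degrees(np.arctan2(vx,vy)),x0-vx/vy*(y0+.24),x0-vx/vy*(y0-.02)
print('L',ln(L),np.median([q[2] for q in L]),'R',ln(Rr),np.median([q[2] for q in Rr]))
# long: include upper rows
for out in(L,Rr):out.clear()
for y in range(5,238):
    for lo,hi,s,out in((264,284,1,L),(338,358,-1,Rr)):
        v=s*gx[y];i=lo+np.argmax(v[lo:hi])
        if v[i]>4: out.append((sub(v,i),y,v[i]))
print(len(L),'L',ln(L),len(Rr),'R',ln(Rr))
```

```text
[306.   28.   21.1] [0.4867 0.0255] z.052: [0.4865 0.0288]
[142.   59.   18.3] [0.2757 0.0137] z.052: [0.269  0.0166]
[431.   72.   19.4] [ 0.6389 -0.0395] z.052: [ 0.6434 -0.0382]
[306.   78.   20.1] [ 0.4804 -0.0321] z.052: [ 0.48   -0.0306]
[221.   92.   18.6] [ 0.3698 -0.0374] z.052: [ 0.3659 -0.0361]
[519.  103.   20.6] [ 0.7563 -0.0872] z.052: [ 0.7644 -0.0874]
[305.  123.   19.1] [ 0.473  -0.0872] z.052: [ 0.4723 -0.0874]
[310.  170.   17.7] [ 0.4728 -0.15  ] z.052: [ 0.4722 -0.1522]
[449. 233.  20.] [ 0.6657 -0.2627] z.052: [ 0.671  -0.2684]
[357.  304.   20.6] [ 0.5234 -0.3697] z.052: [ 0.5243 -0.3787]
[618.  340.   19.7] [ 0.9812 -0.5028] z.052: [ 0.9963 -0.5159]
L (np.float32(5.5050755), np.float32(0.4062455), np.float32(0.4313039)) 13.819105641149138 R (np.float32(5.1784215), np.float32(0.5163789), np.float32(0.539942)) 13.908108625588588
228 L (np.float32(5.433583), np.float32(0.40630502), np.float32(0.43103603)) 233 R (np.float32(5.4342933), np.float32(0.5163081), np.float32(0.5410424))
```

Call:
play_rows:
  commands:
    - [[-1,0.63,0.71,0.7,-0.003],[-1,0.63,0.71,0.7,-0.003],[-1,0.63,0.71,0.7,-0.003],[-1,0.63,0.71,0.7,-0.003],[-1,0.63,0.71,0.7,-0.003],[-1,0.63,0.71,0.7,-0.003],[-1,0.63,0.71,0.7,-0.003]]

```text
clock: 2.77
tcp_pos: [0.6404, -0.0366, 0.1665]
orientation: [-2.32, -2.111, 0.003]
contact_force: [-0.0, 0.3, 0.1]
grip_width: 0.0851
gripper_force: 0.0
```

```bash
cat >> h.py <<'E'
def lids(p,o,z,rad=.025):
    g=cv2.GaussianBlur(cv2.cvtColor(p['pixels'],cv2.COLOR_RGB2GRAY),(0,0),1.2)
    K,_=intr(p);rp=K[0,0]*rad/(c2w(p,o)[2,3]-z)
    C=cv2.HoughCircles(g,cv2.HOUGH_GRADIENT_ALT,1,20,param1=60,param2=.5,minRadius=int(rp*.85),maxRadius=int(rp*1.2))
    return [] if C is None else [(np.round(c,1),toplane(p,[c[:2]],z,o)[0,:2].round(4)) for c in C[0]]
E
python3 - <<'E'
from h import *
o=st();p=viewer.grab_frame('wrist');save('w2.png',p['pixels'])
for l in lids(p,o,.052):print(*l)
for x in viewer.trace(p,'jar_5'):
    m=x['pixels'].astype(np.uint8);q=x['rect'];print(round(x['score'],2),np.round(q,1),toplane(p,[[(q[0]+q[2])/2,(q[1]+q[3])/2]],.045,o)[0,:2].round(4))
E
```

```text
t 2.77 tcp [ 0.6404 -0.0366  0.1665] xang 84.6 F [-0.01  0.28  0.07] w 0.0851
[136.  140.   28.1] [0.4798 0.027 ]
[306.   86.   29.6] [0.6365 0.0565]
[146.  205.   25.8] [ 0.4736 -0.0337]
[150.  269.   28.4] [ 0.4596 -0.1009]
[578.   72.   27.6] [0.87   0.0496]
[327.  192.   26.3] [ 0.646  -0.0368]
[ 96.  176.   28.4] [ 0.4322 -0.0014]
[ 38. 203.  29.] [ 0.3628 -0.0217]
[574.  83.  26.] [0.8673 0.0407]
[286.    7.   25.6] [0.6269 0.1177]
0.82 [253.2   0.  310.3  32.7] [0.622  0.1135]
0.81 [129.9 224.1 198.6 286.8] [ 0.4738 -0.0903]
0.79 [277.3  52.4 338.6 112.5] [0.6382 0.0599]
0.72 [110.6 112.4 187.6 169.6] [0.4875 0.0247]
0.63 [299.1 162.4 350.4 218.2] [ 0.644  -0.0368]
0.6 [ 10.4 177.7  93.3 232.6] [ 0.3696 -0.0267]
0.57 [122.8 172.1 194.3 230.4] [ 0.4825 -0.0328]
```

View pics/w2.png

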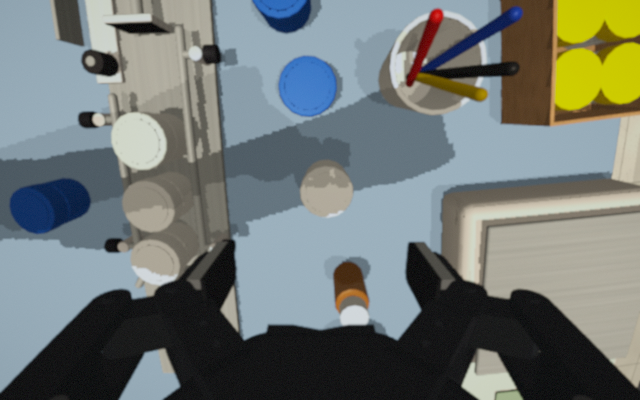

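Jar_5 is confirmed as the white lid at (327,190), between the blue jar (307,86) and the amber bottle (352,300). The gripper's fingers have free room on both sides.

Call:
play_rows:
  commands:
    - [[-1,0,0.023,0.3,0],[-1,0,0.023,0.5,0],[-1,0,0.023,0.65,0],[-1,0,0.023,0.73,0],[-1,0,0.023,0.73,0],[1,0,0.023,0.73,0],[1,0,0.023,0.73,0],[1,0,0.023,0.73,0],[1,0,0.023,0.73,0],[1,0,0.023,0.73,0],[1,0,0.023,0.73,0],[1,0,0.023,0.73,0]]
  grip_force: 25

```text
clock: 3.87
tcp_pos: [0.6466, -0.0397, 0.0285]
orientation: [2.323, 2.11, 0.004]
contact_force: [-0.9, -1.9, 5.3]
grip_width: 0.0494
gripper_force: 25.3
```

Run:
```python
from h import *
o=st();print(o['gripper_force']);print(to(o['tcp_pos'][0],o['tcp_pos'][1],.16),to(.4647,-.204,.12,84.57))
```

```text
t 3.87 tcp [ 0.6466 -0.0397  0.0285] xang 84.49 F [-0.88 -1.93  5.27] w 0.0494
25.252767205238342
(array([-3.000e-04,  3.000e-03, -6.575e-01]), None) (array([-0.905 , -0.8242, -0.4608]), np.float64(-0.0009))
```

Call:
play_rows:
  commands:
    - [[1,0,0,-0.15,0],[1,0,0,-0.35,0],[1,0,0,-0.5,0],[1,-0.1,-0.1,-0.5,0],[1,-0.905,-0.824,-0.5,0],[1,-0.905,-0.824,-0.5,0],[1,-0.905,-0.824,-0.5,0],[1,-0.905,-0.824,-0.5,0],[1,-0.905,-0.824,-0.4,0],[1,-0.905,-0.824,-0.3,0],[1,-0.905,-0.824,-0.25,0],[1,-0.905,-0.824,-0.25,0]]

```text
clock: 4.87
tcp_pos: [0.4622, -0.2039, 0.0748]
orientation: [-2.326, -2.11, 0.001]
contact_force: [0.8, 0.1, -1.6]
grip_width: 0.0491
gripper_force: 27.0
```

Run:
```python
from h import *
o=st();print(to(.4647,-.204,.0415,84.57))
p=viewer.grab_frame('wrist');save('w3.png',p['pixels'])
for l in lids(p,o,.064):print(*l)
```

```text
t 4.87 tcp [ 0.4622 -0.2039  0.0748] xang 84.44 F [ 0.8   0.12 -1.57] w 0.0491
(array([0.0006, 0.0126, 0.1665]), np.float64(-0.0014))
[328.  136.   46.6] [ 0.4717 -0.147 ]
[319.  260.   50.7] [ 0.4601 -0.2176]
[325.   18.   50.8] [ 0.4753 -0.0917]
[617.  280.   49.7] [ 0.6475 -0.2522]
[571.  252.   42.9] [ 0.6121 -0.2283]
```

View pics/w3.png

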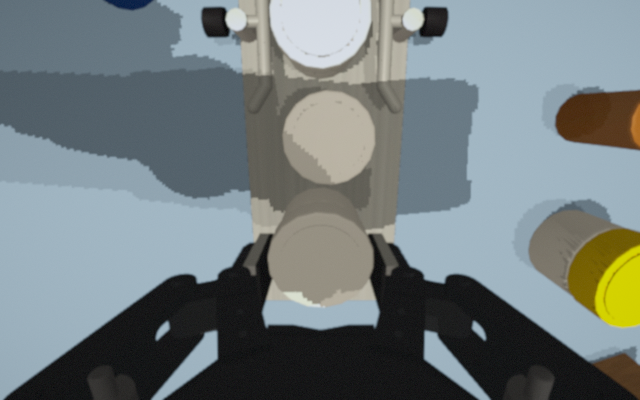

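The picture shows jar_5 upright in the fingers at (320,255), in line behind jar_4 at (328,136), over the open end of the bed.

Call:
play_rows:
  commands:
    - [[1,0,0.013,0.08,0],[1,0,0.013,0.12,0],[1,0,0.013,0.14,0],[1,0,0.013,0.15,0],[1,0,0.013,0.15,0],[1,0,0.013,0.15,0]]

```text
clock: 5.42
tcp_pos: [0.4665, -0.2035, 0.0458]
orientation: [2.324, 2.114, 0.001]
contact_force: [0.9, -0.5, -0.9]
grip_width: 0.0493
gripper_force: 27.0
```

Run:
```python
from h import *
o=st();print(to(.4647,-.204,.0405,84.57))
```

```text
t 5.42 tcp [ 0.4665 -0.2035  0.0458] xang 84.58 F [ 0.93 -0.54 -0.93] w 0.0493
(array([-0.0031, -0.0087,  0.0263]), np.float64(0.0001))
```

Call:
play_rows:
  commands:
    - [[1,0,-0.004,0.008,0],[1,0,-0.004,0.015,0],[1,0,-0.004,0.02,0],[1,0,-0.004,0.02,0]]

```text
clock: 5.75
tcp_pos: [0.465, -0.2037, 0.0412]
orientation: [-2.325, -2.113, 0.0]
contact_force: [1.1, -0.0, -1.0]
grip_width: 0.0489
gripper_force: 27.0
```

Run:
```python
from h import *
for i in range(4): o=st();viewer.grab_frame('side')
```

```text
t 5.75 tcp [ 0.465  -0.2037  0.0412] xang 84.53 F [ 1.12 -0.04 -1.  ] w 0.0489
t 5.8 tcp [ 0.4651 -0.2037  0.0413] xang 84.53 F [ 0.44 -0.48 -1.47] w 0.0489
t 5.85 tcp [ 0.4652 -0.2037  0.0413] xang 84.54 F [ 0.24  0.02 -1.57] w 0.0494
t 5.9 tcp [ 0.4652 -0.2038  0.0413] xang 84.54 F [-1.03 -0.65 -1.01] w 0.0492
```

Call:
play_rows:
  commands:
    - [[1,0,-0.002,0.004,0],[1,0,-0.002,0.008,0],[1,0,-0.002,0.008,0]]

```text
clock: 6.2
tcp_pos: [0.465, -0.2037, 0.0405]
orientation: [2.324, 2.113, -0.0]
contact_force: [-3.1, 1.5, 8.3]
grip_width: 0.0487
gripper_force: 27.9
```

Run:
```python
from h import *
for i in range(3): o=st();viewer.grab_frame('side')
```

```text
t 6.2 tcp [ 0.465  -0.2037  0.0405] xang 84.54 F [-3.13  1.5   8.27] w 0.0487
t 6.25 tcp [ 0.465  -0.2038  0.0405] xang 84.54 F [-2.85  1.62  8.53] w 0.049
t 6.3 tcp [ 0.465  -0.2037  0.0405] xang 84.54 F [-2.69  1.02  9.03] w 0.0489
```

Call:
play_rows:
  commands:
    - [[1,0,0,-0.003,0],[-1,0,0,-0.004,0],[-1,0,0,-0.004,0],[-1,0,0,-0.004,0],[-1,0,0,-0.004,0],[-1,0,0,-0.2,0],[-1,0,0,-0.4,0],[-1,0.2,0,-0.6,0],[-1,0.4,0,-0.7,0],[-1,0.5,0,-0.8,0],[-1,0.5,0,-0.8,0],[-1,0.5,0,-0.8,0]]

```text
clock: 7.35
tcp_pos: [0.4759, -0.102, 0.2017]
orientation: [2.317, 2.116, 0.004]
contact_force: [-0.5, -0.6, 0.2]
grip_width: 0.0853
gripper_force: 0.0
```

```bash
cat >> h.py <<'E'
U=np.array([np.sin(np.radians(5.434)),np.cos(np.radians(5.434))]);N=np.array([U[1],-U[0]]);P0=np.array([.4613,-.24])
def loc(xy): d=np.asarray(xy)-P0;return np.round(np.r_[d@N,d@U]*1000,1)  # (lateral,+along) mm
def unloc(l,a): return (P0+N*l/1000+U*a/1000).round(4)
def rowlook(name=None):
    o=st();p=viewer.grab_frame('wrist')
    if name: save(name,p['pixels'])
    for c,w in sorted(lids(p,o,.064),key=lambda t:t[0][1]):
        if abs(loc(w)[0])<15: print(c,w,'loc',loc(w))
    for x in viewer.trace(p,'jar_1'):
        q=x['rect'];w=toplane(p,[[(q[0]+q[2])/2,(q[1]+q[3])/2]],.06,o)[0,:2]
        if abs(loc(w)[0])<20: print('tr',np.round(q),loc(w))
    return p,o
E
python3 - <<'E'
from h import *
rowlook('w4.png')
E
```

```text
t 7.35 tcp [ 0.4759 -0.102   0.2017] xang 84.8 F [-0.46 -0.55  0.25] w 0.0853
[319.   45.   28.3] [0.4868 0.0264] loc [2.000e-01 2.676e+02]
[319.  114.   26.4] [ 0.4814 -0.0329] loc [  0.4 208.1]
[316.  171.   24.7] [ 0.4736 -0.0865] loc [ -2.3 154. ]
[321.  228.   23.5] [ 0.4731 -0.1468] loc [ 2.9 93.9]
[318.  276.   23.4] [ 0.4648 -0.2028] loc [-0.  37.4]
tr [296. 247. 339. 294.] [-0.4 42.4]
tr [296.  83. 343. 141.] [  1.1 210.3]
tr [292.  16. 349.  83.] [  1.5 264.7]
tr [294. 196. 344. 250.] [ 1.3 97.6]
```

View pics/w4.png

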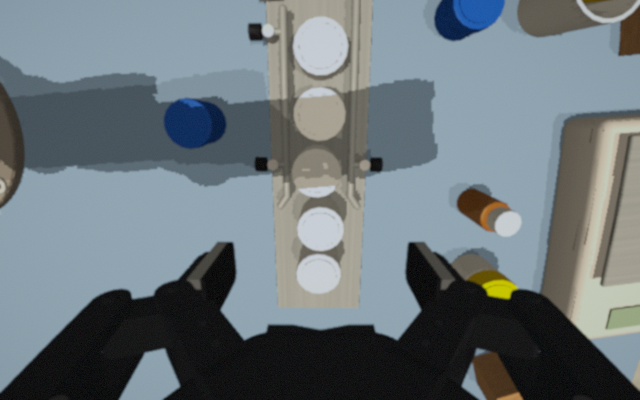

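Run:
```python
from h import *
st()
for a in(94,154): print(unloc(0,a),to(*unloc(0,a),.051,84.57))
```

```text
t 7.45 tcp [ 0.4738 -0.1049  0.1992] xang 84.52 F [-0.64  0.05  0.34] w 0.0854
[ 0.4702 -0.1464] (array([-0.2076,  0.0025,  0.741 ]), np.float64(-0.0005))
[ 0.4759 -0.0867] (array([0.0923, 0.0023, 0.7408]), np.float64(-0.0005))
```

Call:
play_rows:
  commands:
    - [[-1,-0.208,0.0025,0.2,0],[-1,-0.208,0.0025,0.4,0],[-1,-0.208,0.0025,0.6,0],[-1,-0.208,0.0025,0.7,0],[-1,-0.208,0.0025,0.74,0],[-0.4,-0.208,0.0025,0.74,0],[-0.3,-0.208,0.0025,0.74,0],[-0.2,-0.208,0.0025,0.74,0],[-0.1,-0.208,0.0025,0.74,0],[0,-0.208,0.0025,0.74,0]]
  grip_force: 20

```text
clock: 8.28
tcp_pos: [0.4723, -0.146, 0.0535]
orientation: [2.322, 2.111, 0.003]
contact_force: [-0.2, -0.3, 5.2]
grip_width: 0.0488
gripper_force: 21.1
```

Run:
```python
from h import *
o=st();print(loc(o['tcp_pos'][:2]),o['gripper_force'],to(*unloc(0,94),.051,84.57))
```

```text
t 8.28 tcp [ 0.4723 -0.146   0.0535] xang 84.53 F [-0.23 -0.27  5.23] w 0.0488
[ 2.  94.6] 21.145318150520325 (array([-0.0028, -0.0102,  0.0125]), np.float64(-0.0004))
```

Call:
play_rows:
  commands:
    - [[0,0,0,0,0],[0,0,0,0,0],[0,0,0,0,0]]

```text
clock: 8.53
tcp_pos: [0.4723, -0.1461, 0.0535]
orientation: [2.323, 2.111, 0.002]
contact_force: [-0.2, 0.3, 7.9]
grip_width: 0.0494
gripper_force: 21.3
```

Run:
```python
from h import *
o=st();print(loc(o['tcp_pos'][:2]),o['gripper_force'],to(*unloc(0,94),.051,84.57))
```

```text
t 8.53 tcp [ 0.4723 -0.1461  0.0535] xang 84.53 F [-0.19  0.29  7.89] w 0.0494
[ 2.  94.6] 21.33530080318451 (array([-0.0027, -0.0103,  0.0122]), np.float64(-0.0005))
```

Call:
play_rows:
  commands:
    - [[0,0,-0.003,-0.01,0],[0,0,-0.007,-0.01,0],[0,0,-0.01,-0.01,0],[0,0,-0.01,-0.01,0]]

```text
clock: 8.87
tcp_pos: [0.4685, -0.1454, 0.0538]
orientation: [-2.325, -2.113, 0.0]
contact_force: [0.1, 0.2, -0.4]
grip_width: 0.0484
gripper_force: 20.9
```

Run:
```python
from h import *
o=st();print(loc(o['tcp_pos'][:2]),o['gripper_force'],to(*unloc(0,94),.051,84.57))
```

```text
t 8.87 tcp [ 0.4685 -0.1454  0.0538] xang 84.54 F [ 0.06  0.2  -0.39] w 0.0484
[-1.8 94.9] 20.890702307224274 (array([-0.0041,  0.0091,  0.0138]), np.float64(-0.0004))
```

Call:
play_rows:
  commands:
    - [[0,0,0.009,0,0],[0,0,0.009,0,0],[0,0,0.009,0,0],[-1,0,0.009,0,0],[-1,0,0.009,-0.01,0],[-1,0,0.009,-0.01,0],[-1,0.15,0.009,-0.01,0],[-1,0.295,0.009,-0.01,0],[-1,0.295,0.009,-0.005,0],[-0.4,0.295,0.009,-0.005,0],[-0.2,0.295,0.009,-0.005,0],[0,0.295,0.009,-0.005,0]]

```text
clock: 9.87
tcp_pos: [0.476, -0.0879, 0.0547]
orientation: [2.326, 2.111, -0.001]
contact_force: [-0.3, -0.2, 1.0]
grip_width: 0.0515
gripper_force: 0.6
```

Call:
play_rows:
  commands:
    - [[0,0,0,-0.01,0],[0,0,0,-0.01,0],[0,0,0,-0.01,0]]

```text
clock: 10.12
tcp_pos: [0.4761, -0.0875, 0.0567]
orientation: [2.326, 2.112, -0.0]
contact_force: [-0.1, -0.3, -1.7]
grip_width: 0.0488
gripper_force: 20.9
```

Run:
```python
from h import *
o=st();print(loc(o['tcp_pos'][:2]),o['gripper_force'],to(*unloc(0,154),.051,84.57))
```

```text
t 10.12 tcp [ 0.4761 -0.0875  0.0567] xang 84.47 F [-0.07 -0.31 -1.67] w 0.0488
[  0.3 153.2] 20.873182117938995 (array([ 0.0039, -0.0015,  0.0287]), np.float64(-0.0011))
```

Call:
play_rows:
  commands:
    - [[0,0,-0.0015,0.01,0],[-1,0,-0.0015,0.01,0],[-1,0,-0.0015,0,0],[-1,0,-0.0015,0,0],[-1,0,0,-0.2,0],[-1,-0.08,0,-0.4,0],[-1,-0.08,0,-0.6,0],[-1,-0.08,0,-0.72,0],[-1,-0.08,0,-0.72,0],[-1,-0.08,0,-0.72,0]]

```text
clock: 10.95
tcp_pos: [0.4756, -0.103, 0.2021]
orientation: [2.323, 2.11, 0.003]
contact_force: [0.4, 0.2, -1.7]
grip_width: 0.0854
gripper_force: 0.0
```

Run:
```python
from h import *
rowlook();print(to(*unloc(0,-14),.14,84.57))
```

```text
t 10.95 tcp [ 0.4756 -0.103   0.2021] xang 84.52 F [ 0.4   0.16 -1.66] w 0.0854
[319.   44.   28.2] [0.4872 0.0261] loc [  0.6 267.4]
[320.  111.   26.6] [ 0.4826 -0.0314] loc [  1.5 209.7]
[318.  169.   24.7] [ 0.4754 -0.0859] loc [ -0.6 154.7]
[319. 230.  24.] [ 0.4702 -0.1501] loc [ 0.3 90.3]
[320.  277.   24.6] [ 0.466  -0.2056] loc [ 1.4 34.7]
tr [291.  16. 348.  84.] [  1.3 263.5]
tr [296.  84. 346. 139.] [  2.7 209.4]
tr [296. 244. 343. 294.] [ 1. 42.]
tr [293. 144. 345. 197.] [  0.2 152.3]
tr [294. 194. 342. 252.] [-0.8 96.9]
(array([-0.759 ,  0.0034,  0.2988]), np.float64(-0.0003))
```

Call:
play_rows:
  commands:
    - [[0,-0.2,0.003,0,0],[0.4,-0.4,0.003,0.1,0],[0.43,-0.6,0.003,0.2,0],[0.43,-0.76,0.003,0.3,0],[0.43,-0.76,0.003,0.4,0],[0.43,-0.76,0.003,0.6,0],[0.43,-0.76,0.003,0.75,0],[0.43,-0.76,0.003,0.84,0],[0.43,-0.76,0.003,0.85,0],[0.43,-0.76,0.003,0.85,0]]

```text
clock: 11.88
tcp_pos: [0.4592, -0.2529, 0.0286]
orientation: [-2.32, -2.111, 0.003]
contact_force: [-0.7, 0.6, 0.3]
grip_width: 0.0243
gripper_force: 0.0
```

Run:
```python
from h import *
o=st();print(loc(o['tcp_pos'][:2]),to(*unloc(0,-14),.032,84.57))
p=viewer.grab_frame('wrist');save('w5.png',p['pixels'])
f=[]
for i in range(4): viewer.grab_frame('side');f.append(get_obs()['contact_force'][:2]@U)
print(np.round(f,2))
```

```text
t 11.88 tcp [ 0.4592 -0.2529  0.0286] xang 84.59 F [-0.69  0.63  0.29] w 0.0243
[ -0.9 -13.1] (array([-0.0045,  0.0045, -0.0171]), np.float64(0.0002))
[ 0.24  0.26 -0.73 -0.09]
```

View pics/w5.png

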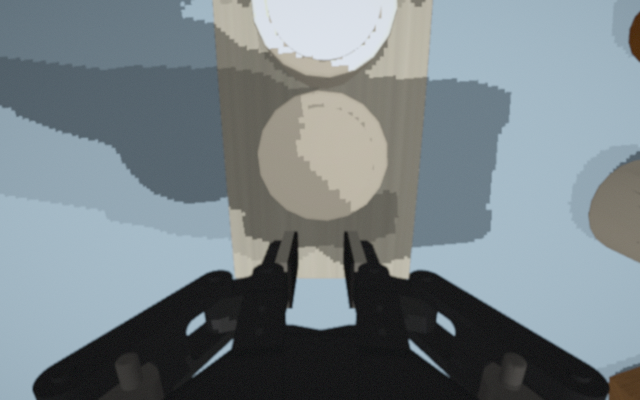

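Jar_5's lid is at (323,155), and the half-open fingers at (293–348, 265) are centred behind it. Starting the push.

Call:
play_rows:
  commands:
    - [[0.43,0.02,0.002,-0.01,0],[0.43,0.04,0.004,-0.015,0],[0.43,0.058,0.004,-0.015,0],[0.43,0.076,0.004,-0.015,0],[0.43,0.094,0.004,-0.015,0],[0.43,0.112,0.004,-0.015,0],[0.43,0.13,0.004,-0.015,0],[0.43,0.148,0.004,-0.015,0],[0.43,0.166,0.004,-0.015,0],[0.43,0.184,0.004,-0.015,0],[0.43,0.202,0.004,-0.015,0],[0.43,0.22,0.004,-0.015,0]]

```text
clock: 13.13
tcp_pos: [0.4659, -0.2105, 0.0337]
orientation: [2.325, 2.112, -0.0]
contact_force: [0.4, -3.4, 0.6]
grip_width: 0.0244
gripper_force: 1.5
```

```bash
cat >> h.py <<'E'
def two():
    S=viewer.grab_frame('scene');D=viewer.grab_frame('side');res={}
    for p in(S,D):
        for x in viewer.trace(p,'jar_1'):
            q=x['rect'];w=toplane(p,[[(q[0]+q[2])/2,q[1]]],.064)[0,:2]
            if abs(loc(w)[0])<60:
                g=w+[0,.02] 
                s,e=fitjar([(p,q)],g,.012);l=loc(s)
                if abs(l[0])<20: print(p['shot'],round(x['score'],2),l,np.round(q,1))
E
python3 - <<'E'
from h import *
o=st();l=loc(o['tcp_pos'][:2]);print(l,o['contact_force'][:2]@U);two()
p=viewer.grab_frame('wrist');print(*[(c,loc(w)) for c,w in lids(p,get_obs(),.064) if abs(loc(w)[0])<15],sep='\n')
E
```

```text
t 13.13 tcp [ 0.4659 -0.2105  0.0337] xang 84.52 F [ 0.36 -3.41  0.58] w 0.0244
[ 1.8 29.8] -3.3573779508527477
23 0.85 [  9.2 228.9] [308.2 177.6 328.7 201.5]
23 0.74 [  1.3 275.8] [317.3 187.2 345.2 215.7]
23 0.64 [  8.3 169.5] [295.9 165.2 319.3 188.8]
23 0.63 [-5.2 56.7] [283.4 143.3 303.8 173.3]
23 0.6 [  4.  112.9] [289.3 154.  309.4 182.3]
24 0.71 [-3.9 76.1] [346.3 159.8 366.2 182.4]
24 0.7 [  1.  170.6] [333.5 180.5 355.  207.5]
24 0.64 [  7.9 110.2] [337.4 166.3 359.1 194.6]
24 0.62 [ -1.3 221.6] [328.9 193.2 349.4 219.5]
24 0.57 [ -1.7 269.3] [322.7 205.8 343.8 235. ]
(array([323. ,  75. ,  68.7], dtype=float32), array([  2.7, 112.5]))
(array([317., 203.,  59.], dtype=float32), array([ 0.3, 64.2]))
```

Call:
play_rows:
  commands:
    - [[0.43,0.016,-0.002,0,0],[0.43,0.032,-0.005,0,0],[0.43,0.048,-0.005,0,0],[0.43,0.064,-0.005,0,0],[0.43,0.08,-0.005,0,0],[0.43,0.096,-0.005,0,0],[0.43,0.11,-0.005,0,0],[0.43,0.11,-0.005,0,0]]

```text
clock: 14.05
tcp_pos: [0.467, -0.1874, 0.0337]
orientation: [-2.323, -2.114, -0.0]
contact_force: [0.4, 0.2, -0.3]
grip_width: 0.0242
gripper_force: 0.5
```

Call:
play_rows:
  commands:
    - [[0.43,-0.04,0,0,0],[0.43,-0.06,0,-0.2,0],[0,0.1,0,-0.4,0],[-0.5,0.25,0,-0.6,0],[-1,0.4,0,-0.8,0],[-1,0.5,0,-0.84,0],[-1,0.5,0,-0.84,0],[-1,0.5,0,-0.84,0]]

```text
clock: 14.72
tcp_pos: [0.4781, -0.0866, 0.2039]
orientation: [2.317, 2.116, 0.005]
contact_force: [-1.0, -0.3, -0.6]
grip_width: 0.0852
gripper_force: 0.0
```

Run:
```python
from h import *
o=st();rowlook('w6.png')
```

```text
t 14.72 tcp [ 0.4781 -0.0866  0.2039] xang 84.81 F [-0.97 -0.34 -0.61] w 0.0852
t 14.72 tcp [ 0.4781 -0.0866  0.2039] xang 84.81 F [-0.97 -0.34 -0.61] w 0.0852
[318.   44.   27.5] [0.4884 0.0433] loc [1.000e-01 2.846e+02]
[318.  101.   26.7] [ 0.4839 -0.0056] loc [  0.3 235.5]
[317.  155.   25.3] [ 0.4783 -0.0557] loc [ -0.5 185.1]
[318.  203.   24.7] [ 0.4748 -0.1046] loc [  0.6 136.1]
[318.  245.   23.2] [ 0.4705 -0.1513] loc [ 0.8 89.2]
tr [298. 221. 341. 268.] [ 2.6 87.8]
tr [297. 178. 341. 225.] [  1.2 136.4]
tr [294.  74. 346. 128.] [  2.5 235.9]
tr [290. 129. 341. 180.] [ -2.3 184.9]
tr [293.  18. 349.  81.] [  2.5 281. ]
```

View pics/w6.png

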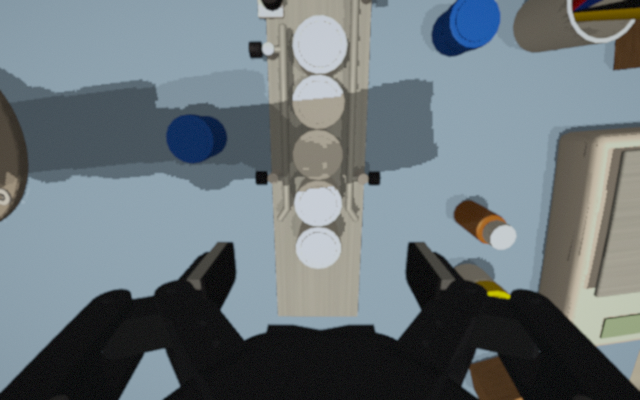

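The row at (318,245), (318,203), (317,155), (318,101) and (318,44) is closed up and straight to within about 1 mm.

Run:
```python
from h import *
o=st();print(to(*unloc(0.2,44),.033,84.57))
```

```text
t 14.82 tcp [ 0.4759 -0.0896  0.2011] xang 84.53 F [ 0.19 -0.66  0.1 ] w 0.0852
(array([-5.353e-01,  5.000e-04,  8.409e-01]), np.float64(-0.0004))
```

Call:
play_rows:
  commands:
    - [[0,-0.2,0,0,0],[0.4,-0.4,0,0.1,0],[0.43,-0.535,0,0.2,0],[0.43,-0.535,0,0.4,0],[0.43,-0.535,0,0.6,0],[0.43,-0.535,0,0.75,0],[0.43,-0.535,0,0.83,0],[0.43,-0.535,0,0.84,0],[0.43,-0.535,0,0.84,0],[0.43,-0.535,0,0.84,0]]

```text
clock: 15.65
tcp_pos: [0.4661, -0.1961, 0.0338]
orientation: [-2.326, -2.112, 0.0]
contact_force: [0.0, 0.5, -0.6]
grip_width: 0.0245
gripper_force: 0.0
```

Run:
```python
from h import *
o=st();print(loc(o['tcp_pos'][:2]),to(*unloc(0.2,44),.033,84.57))
```

```text
t 15.65 tcp [ 0.4661 -0.1961  0.0338] xang 84.48 F [ 0.01  0.45 -0.61] w 0.0245
[ 0.7 44.2] (array([-0.0007, -0.0022,  0.0041]), np.float64(-0.001))
```

Call:
play_rows:
  commands:
    - [[0.43,0.025,-0.002,0,0],[0.43,0.045,-0.002,0,0],[0.43,0.065,-0.002,0,0],[0.43,0.085,-0.002,0,0],[0.43,0.105,-0.002,0,0],[0.43,0.127,-0.002,0,0],[0.43,0.149,-0.002,0,0],[0.43,0.171,-0.002,0,0],[0.43,0.193,-0.002,0,0],[0.43,0.215,-0.002,0,0],[0.43,0.237,-0.002,0,0],[0.43,0.255,-0.002,0,0]]

```text
clock: 16.65
tcp_pos: [0.4715, -0.1455, 0.0347]
orientation: [2.324, 2.11, -0.0]
contact_force: [-1.0, -5.2, 4.8]
grip_width: 0.0242
gripper_force: 3.0
```

Call:
play_rows:
  commands:
    - [[0.43,-0.04,0,0,0],[0.43,-0.06,0,-0.2,0],[0,0.1,0,-0.4,0],[-0.5,0.25,0,-0.6,0],[-1,0.4,0,-0.8,0],[-1,0.5,0,-0.84,0],[-1,0.5,0,-0.84,0],[-1,0.5,0,-0.84,0]]

```text
clock: 17.32
tcp_pos: [0.4817, -0.0424, 0.204]
orientation: [2.317, 2.117, 0.006]
contact_force: [-0.2, -1.0, -0.3]
grip_width: 0.0854
gripper_force: 0.0
```

Run:
```python
from h import *
rowlook('w7.png')
o=st();print(to(*unloc(0,86),.033,84.57))
```

```text
t 17.32 tcp [ 0.4817 -0.0424  0.204 ] xang 84.82 F [-0.24 -1.05 -0.25] w 0.0854
[321.   46.   27.2] [0.4945 0.0856] loc [  2.2 327.3]
[317.  101.   26.6] [0.4865 0.0387] loc [ -1.3 279.8]
[319.  157.   25.4] [ 0.4836 -0.0136] loc [  0.8 227.5]
[319.  204.   24.7] [ 0.4793 -0.0616] loc [  1.  179.3]
[320.  249.   22.2] [ 0.4758 -0.1119] loc [  2.3 128.9]
tr [297. 222. 342. 271.] [  1.8 130. ]
tr [293.  19. 351.  79.] [  3.2 325.5]
tr [291. 130. 342. 182.] [ -2.1 227.9]
tr [296. 179. 340. 230.] [ -0.  177.6]
tr [294.  75. 345. 130.] [  0.9 278.6]
t 17.42 tcp [ 0.4796 -0.0456  0.2011] xang 84.55 F [-0.99 -0.1  -0.07] w 0.0854
(array([-0.5458,  0.0017,  0.841 ]), np.float64(-0.0002))
```

View pics/w7.png

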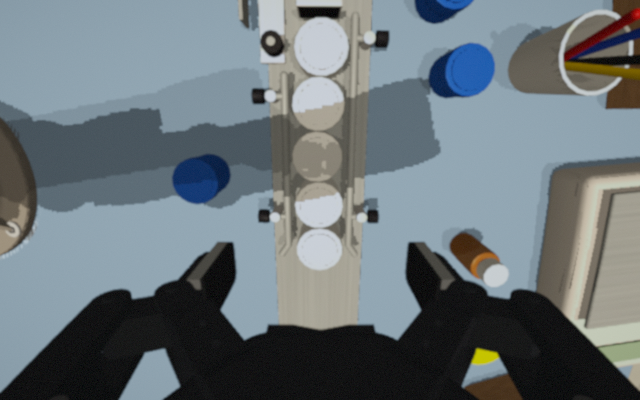

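The row is still closed up. Jar 1 at (321,46) is about 2 mm right of the middle and jar 2 at (317,101) about 1 mm left, so I nudge both back. The pad is visible at (319,10), just ahead.

Run:
```python
from h import *
print(to(*unloc(0,327),.055,84.57),to(*unloc(0,279),.055,84.57))
```

```text
(array([0.6591, 0.0016, 0.7304]), np.float64(-0.0002)) (array([0.419 , 0.0014, 0.7305]), np.float64(-0.0002))
```

Call:
play_rows:
  commands:
    - [[-1,0.3,0.0015,0.1,0],[-1,0.5,0.0015,0.3,0],[-1,0.659,0.0015,0.5,0],[-1,0.659,0.0015,0.68,0],[-1,0.659,0.0015,0.73,0],[-1,0.659,0.0015,0.73,0],[-0.4,0.659,0.0015,0.73,0],[-0.2,0.659,0.0015,0.73,0],[0,0.659,0.0015,0.73,0],[0,0.659,0.0015,0.72,0],[0,0.659,0.0015,0.72,0],[0,0.659,0.0015,0.72,0]]

```text
clock: 18.42
tcp_pos: [0.4939, 0.0854, 0.059]
orientation: [2.325, 2.11, 0.003]
contact_force: [-0.8, 0.8, -0.9]
grip_width: 0.0484
gripper_force: 20.9
```

Run:
```python
from h import *
o=st();print(loc(o['tcp_pos'][:2]),o['gripper_force'])
```

```text
t 18.42 tcp [0.4939 0.0854 0.059 ] xang 84.47 F [-0.75  0.81 -0.94] w 0.0484
[  1.6 327.1] 20.894749760627747
```

Call:
play_rows:
  commands:
    - [[0,0,-0.003,-0.003,0],[0,0,-0.006,-0.003,0],[0,0,-0.006,-0.003,0]]

```text
clock: 18.67
tcp_pos: [0.4917, 0.0862, 0.0585]
orientation: [2.325, 2.113, 0.0]
contact_force: [0.3, 1.2, -0.8]
grip_width: 0.0483
gripper_force: 20.9
```

Run:
```python
from h import *
o=st();print(loc(o['tcp_pos'][:2]),o['gripper_force'])
```

```text
t 18.67 tcp [0.4917 0.0862 0.0585] xang 84.54 F [ 0.35  1.15 -0.77] w 0.0483
[ -0.6 327.6] 20.90731680393219
```

Call:
play_rows:
  commands:
    - [[0,0,0.002,0.009,0],[0,0,0.002,0.012,0],[-1,0,0.002,0.012,0],[-1,0,0.003,0,0],[-1,0,0.003,0,0],[-1,-0.13,0.003,0,0],[-1,-0.243,0.003,0.005,0],[-1,-0.243,0.003,0.01,0],[-0.4,-0.243,0.003,0.01,0],[-0.2,-0.243,0.003,0.01,0],[0,-0.243,0.003,0.01,0],[0,-0.243,0.003,0.005,0]]

```text
clock: 19.67
tcp_pos: [0.4879, 0.0389, 0.0573]
orientation: [-2.323, -2.115, -0.001]
contact_force: [0.3, -0.7, -2.3]
grip_width: 0.0481
gripper_force: 20.9
```

Call:
play_rows:
  commands:
    - [[0,0,0,-0.01,0],[0,0,0,-0.01,0],[0,0,0,-0.01,0]]

```text
clock: 19.92
tcp_pos: [0.488, 0.0387, 0.0594]
orientation: [-2.324, -2.114, -0.001]
contact_force: [-0.2, 2.4, -1.7]
grip_width: 0.0486
gripper_force: 21.0
```

Run:
```python
from h import *
o=st();print(loc(o['tcp_pos'][:2]),o['gripper_force'])
```

```text
t 19.92 tcp [0.488  0.0387 0.0594] xang 84.6 F [-0.22  2.43 -1.67] w 0.0486
[2.0e-01 2.8e+02] 21.039060652256012
```

Call:
play_rows:
  commands:
    - [[0,0,0,0.006,0],[0,0,0,0.012,0],[-1,0,0,0.012,0],[-1,0,0,0,0],[-1,0,0,0,0],[-1,0,0,-0.2,0],[-1,-0.15,0,-0.4,0],[-1,-0.25,0,-0.6,0],[-1,-0.25,0,-0.7,0],[-1,-0.25,0,-0.7,0],[-1,-0.25,0,-0.7,0]]

```text
clock: 20.83
tcp_pos: [0.4842, -0.0129, 0.2011]
orientation: [2.324, 2.108, 0.004]
contact_force: [0.0, 0.5, -0.6]
grip_width: 0.0853
gripper_force: 0.0
```

Run:
```python
from h import *
rowlook()
viewer.grab_frame('side');o=st();print(to(*unloc(0,82),.033,84.57))
```

```text
t 20.83 tcp [ 0.4842 -0.0129  0.2011] xang 84.42 F [ 0.01  0.49 -0.6 ] w 0.0853
[319.   79.   27.2] [0.4932 0.0868] loc [  0.8 328.4]
[318.  134.   26.3] [0.4875 0.038 ] loc [-2.000e-01  2.792e+02]
[318.  190.   26.8] [ 0.4821 -0.0166] loc [ -0.4 224.4]
[321.  233.   24.2] [ 0.4806 -0.063 ] loc [  2.5 178. ]
[321.  271.   24.6] [ 0.4764 -0.1075] loc [  2.5 133.3]
tr [295. 106. 347. 162.] [  2.6 279.1]
tr [291. 158. 345. 213.] [ -0.7 227.9]
tr [300. 252. 343. 294.] [  2.8 128.4]
tr [296. 203. 345. 253.] [  2.2 181.7]
tr [290.  53. 346. 112.] [1.00e-01 3.26e+02]
t 20.98 tcp [ 0.4821 -0.0118  0.1981] xang 84.57 F [ 0.05 -0.39  0.09] w 0.085
(array([-0.7359,  0.0063,  0.8258]), np.float64(0.0))
```

Call:
play_rows:
  commands:
    - [[0,-0.2,0.003,0,0],[0.4,-0.4,0.003,0.1,0],[0.43,-0.6,0.005,0.2,0],[0.43,-0.73,0.005,0.3,0],[0.43,-0.73,0.005,0.5,0],[0.43,-0.73,0.005,0.7,0],[0.43,-0.73,0.005,0.82,0],[0.43,-0.73,0.005,0.825,0],[0.43,-0.73,0.005,0.825,0],[0.43,-0.73,0.005,0.825,0]]

```text
clock: 21.82
tcp_pos: [0.4708, -0.1568, 0.0349]
orientation: [-2.323, -2.114, -0.001]
contact_force: [-0.7, 0.4, 0.0]
grip_width: 0.0246
gripper_force: 0.0
```

Run:
```python
from h import *
o=st();print(loc(o['tcp_pos'][:2]),to(*unloc(0.2,95),.033,84.57))
```

```text
t 21.82 tcp [ 0.4708 -0.1568  0.0349] xang 84.61 F [-0.66  0.43  0.01] w 0.0246
[ 1.6 83.8] (array([ 0.0565, -0.0068,  0.0093]), np.float64(0.0004))
```

Call:
play_rows:
  commands:
    - [[0.43,0.01,-0.007,0,0],[0.43,0.025,-0.007,0,0],[0.43,0.04,-0.007,0,0],[0.43,0.055,-0.007,0,0],[0.43,0.065,-0.007,0,0],[0.43,0.075,-0.007,0,0]]

```text
clock: 22.32
tcp_pos: [0.4711, -0.1432, 0.0351]
orientation: [2.324, 2.111, 0.001]
contact_force: [0.9, -5.9, 3.3]
grip_width: 0.0244
gripper_force: 2.8
```

Call:
play_rows:
  commands:
    - [[0.43,0.006,0,0,0],[0.43,0.012,0,0,0],[0.43,0.018,0,0,0],[0.43,0.024,0,0,0]]

```text
clock: 22.65
tcp_pos: [0.4711, -0.1394, 0.0349]
orientation: [2.325, 2.11, -0.001]
contact_force: [-0.4, -7.2, 4.8]
grip_width: 0.0244
gripper_force: 3.7
```

Run:
```python
from h import *
o=st();print(loc(o['tcp_pos'][:2]),o['contact_force'][:2]@U)
```

```text
t 22.65 tcp [ 0.4711 -0.1394  0.0349] xang 84.44 F [-0.41 -7.24  4.77] w 0.0244
[  0.2 101.1] -7.2496842125214265
```

Call:
play_rows:
  commands:
    - [[0.43,0.005,0,-0.003,0],[0.43,0.01,0,-0.005,0]]

```text
clock: 22.82
tcp_pos: [0.4705, -0.1361, 0.0352]
orientation: [-2.326, -2.112, 0.001]
contact_force: [-0.1, -2.1, -1.3]
grip_width: 0.0243
gripper_force: 1.9
```

Call:
play_rows:
  commands:
    - [[0.43,0.005,0,0,0],[0.43,0.01,0,0,0]]

```text
clock: 22.98
tcp_pos: [0.4707, -0.1335, 0.0351]
orientation: [-2.324, -2.113, 0.001]
contact_force: [-0.5, -2.9, 0.5]
grip_width: 0.0243
gripper_force: 2.1
```

Run:
```python
from h import *
o=st();print(loc(o['tcp_pos'][:2]),o['contact_force'][:2]@U)
p=viewer.grab_frame('wrist')
for c,w in lids(p,o,.064): 
    if abs(loc(w)[0])<15: print(c,loc(w))
```

```text
t 22.98 tcp [ 0.4707 -0.1335  0.0351] xang 84.54 F [-0.52 -2.91  0.5 ] w 0.0243
[ -0.8 106.9] -2.9445622921900934
[322.   77.   70.9] [-1.000e-01  1.883e+02]
[319.  200.   57.6] [ -1.3 141.5]
```

Call:
play_rows:
  commands:
    - [[0.43,0.003,0.001,0,0],[0.43,0.006,0.002,0,0]]

```text
clock: 23.2
tcp_pos: [0.4712, -0.1331, 0.0352]
orientation: [2.325, 2.113, -0.002]
contact_force: [-1.0, -6.6, -0.9]
grip_width: 0.0243
gripper_force: 3.6
```

Call:
play_rows:
  commands:
    - [[0.43,0.003,0,0,0],[0.43,0.006,0,0,0]]

```text
clock: 23.37
tcp_pos: [0.4712, -0.133, 0.0352]
orientation: [2.325, 2.111, -0.003]
contact_force: [-0.8, -10.8, 0.2]
grip_width: 0.0243
gripper_force: 4.9
```

Call:
play_rows:
  commands:
    - [[0.43,-0.002,0,0,0],[0.43,-0.002,0,0,0],[0.43,-0.002,0,0,0],[0.43,-0.002,0,0,0],[0.43,-0.002,0,0,0],[0.43,-0.002,0,0,0],[0.43,-0.002,0,0,0],[0.43,-0.002,0,0,0]]

```text
clock: 24.03
tcp_pos: [0.4713, -0.133, 0.0352]
orientation: [2.326, 2.111, -0.002]
contact_force: [-1.5, -6.4, -1.1]
grip_width: 0.024
gripper_force: 3.8
```

Call:
play_rows:
  commands:
    - [[0.43,-0.03,0,0,0],[0.43,-0.06,0,-0.2,0],[0,0.1,0,-0.4,0],[-0.5,0.3,0,-0.6,0],[-1,0.5,0,-0.8,0],[-1,0.65,0,-0.83,0],[-1,0.65,0,-0.83,0],[-1,0.65,0,-0.83,0],[-1,0.65,0,-0.83,0]]

```text
clock: 24.78
tcp_pos: [0.4845, -0.0001, 0.2021]
orientation: [2.32, 2.117, 0.003]
contact_force: [-0.1, -1.1, -0.2]
grip_width: 0.0856
gripper_force: 0.0
```

Run:
```python
from h import *
viewer.grab_frame('side');rowlook('w8.png');o=st();print(to(*unloc(0,100),.033,84.57))
```

```text
t 24.83 tcp [ 0.4838 -0.0018  0.2011] xang 84.63 F [0.18 0.45 0.47] w 0.085
[322.   80.   27.6] [0.4945 0.097 ] loc [  1.1 338.6]
[320. 135.  26.] [0.4881 0.0481] loc [ -0.6 289.3]
[319.  186.   25.1] [ 0.4824 -0.0015] loc [ -1.6 239.4]
[320.  232.   25.3] [ 0.4788 -0.0506] loc [ -0.5 190.2]
[321.  272.   24.5] [ 0.4756 -0.0975] loc [  0.7 143.2]
tr [297. 205. 343. 255.] [ -0.7 190.6]
tr [298. 106. 348. 161.] [  2.2 290.4]
tr [294.  51. 347. 109.] [-3.000e-01  3.391e+02]
tr [294. 160. 345. 215.] [ -1.  237.2]
tr [298. 249. 342. 295.] [-1.000e-01  1.407e+02]
t 24.93 tcp [ 0.4833 -0.0033  0.2003] xang 84.46 F [-0.76 -0.45 -0.14] w 0.0858
(array([-0.6879,  0.0059,  0.8367]), np.float64(-0.0012))
```

View pics/w8.png

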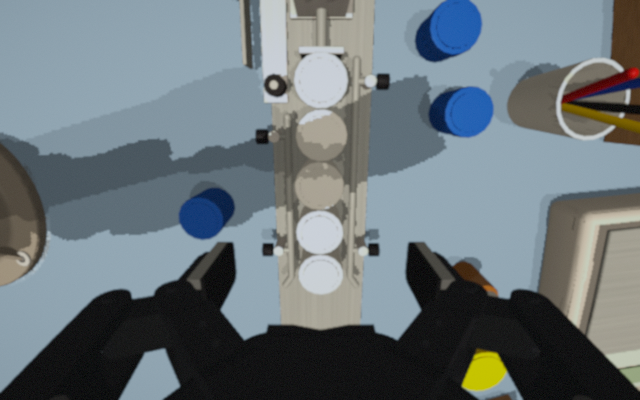

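Seated: jar 1 at (322,80) is on the pad at (322,50), and the file is straight to within about 1.5 mm. I'll press once more, to be sure of the half second.

Call:
play_rows:
  commands:
    - [[0,-0.2,0.003,0,0],[0.4,-0.4,0.005,0.1,0],[0.43,-0.6,0.005,0.2,0],[0.43,-0.7,0.005,0.3,0],[0.43,-0.7,0.005,0.5,0],[0.43,-0.7,0.005,0.7,0],[0.43,-0.7,0.005,0.82,0],[0.43,-0.7,0.005,0.83,0],[0.43,-0.7,0.005,0.83,0],[0.43,-0.7,0.005,0.83,0]]

```text
clock: 25.77
tcp_pos: [0.4721, -0.1421, 0.036]
orientation: [2.325, 2.112, 0.0]
contact_force: [0.3, -0.4, 0.5]
grip_width: 0.0243
gripper_force: 0.0
```

Run:
```python
from h import *
viewer.grab_frame('side');o=st();print(loc(o['tcp_pos'][:2]),to(.4712,-.1333,.035,84.57),to(*unloc(0,106.5),.035))
```

```text
t 25.82 tcp [ 0.4728 -0.1421  0.0367] xang 84.51 F [-0.03 -0.1   0.02] w 0.0243
[ 2.2 98.5] (array([ 0.0432, -0.0123,  0.0083]), np.float64(-0.0007)) (array([ 0.0398, -0.0109,  0.0083]), None)
```

Call:
play_rows:
  commands:
    - [[0.43,0,-0.01,0.005,0],[0.43,0.015,-0.01,0.005,0],[0.43,0.03,-0.01,0.005,0],[0.43,0.038,-0.01,0.005,0],[0.43,0.042,-0.01,0.005,0]]

```text
clock: 26.23
tcp_pos: [0.4711, -0.1333, 0.035]
orientation: [2.323, 2.112, 0.001]
contact_force: [0.3, -3.0, 1.7]
grip_width: 0.0245
gripper_force: 1.5
```

Call:
play_rows:
  commands:
    - [[0.43,0.003,0,0,0],[0.43,0.006,0,0,0]]

```text
clock: 26.4
tcp_pos: [0.4711, -0.1332, 0.0348]
orientation: [2.324, 2.111, -0.001]
contact_force: [0.1, -7.4, 6.0]
grip_width: 0.0242
gripper_force: 3.4
```

Call:
play_rows:
  commands:
    - [[0.43,0.002,0,-0.003,0],[0.43,0.002,0,-0.005,0],[0.43,0.002,0,-0.005,0],[0.43,0.002,0,-0.005,0],[0.43,0.002,0,-0.005,0],[0.43,0.002,0,-0.005,0],[0.43,0.002,0,-0.005,0],[0.43,0.002,0,-0.005,0],[0.43,0.002,0,-0.005,0]]

```text
clock: 27.15
tcp_pos: [0.47, -0.133, 0.0351]
orientation: [2.326, 2.111, -0.003]
contact_force: [-0.8, -6.7, -0.5]
grip_width: 0.0245
gripper_force: 2.9
```

Call:
play_rows:
  commands:
    - [[0.43,-0.03,0,0,0],[0.43,-0.08,0,0,0],[0.43,-0.08,0,-0.2,0],[0,-0.08,0,-0.4,0],[-1,0.2,0,-0.6,0],[-1,0.45,0,-0.8,0],[-1,0.65,0,-0.83,0],[-1,0.65,0,-0.83,0],[-1,0.65,0,-0.83,0],[-1,0.65,0,-0.83,0]]

```text
clock: 27.98
tcp_pos: [0.484, 0.0007, 0.2028]
orientation: [2.318, 2.119, 0.005]
contact_force: [0.2, -0.5, -0.7]
grip_width: 0.0851
gripper_force: 0.0
```

Run:
```python
from h import *
viewer.grab_frame('side');p,o=rowlook()
a=cv2.resize(p['pixels'][30:310,240:400],(400,700)[:2],interpolation=cv2.INTER_CUBIC)
save('w9.png',cv2.resize(a,(343,600)))
```

```text
t 28.03 tcp [ 0.4832 -0.0017  0.2016] xang 84.67 F [-0.03 -0.28 -0.17] w 0.0855
[323.   81.   27.4] [0.4947 0.0962] loc [  1.4 337.9]
[323.  134.   25.8] [0.4905 0.0488] loc [  1.7 290.3]
[318.  186.   25.2] [ 0.481  -0.0014] loc [ -3.  239.4]
[319.  233.   24.2] [ 0.4772 -0.0517] loc [ -2. 189.]
[320. 270.  25.] [ 0.4743 -0.0951] loc [ -0.8 145.5]
tr [296. 206. 344. 254.] [ -0.9 190.5]
tr [298. 246. 343. 293.] [ -0.3 143.8]
tr [298. 106. 348. 159.] [  1.5 291.3]
tr [293. 157. 347. 214.] [ -1.  238.8]
tr [294.  54. 351. 112.] [  1.2 336.9]
```

View pics/w9.png

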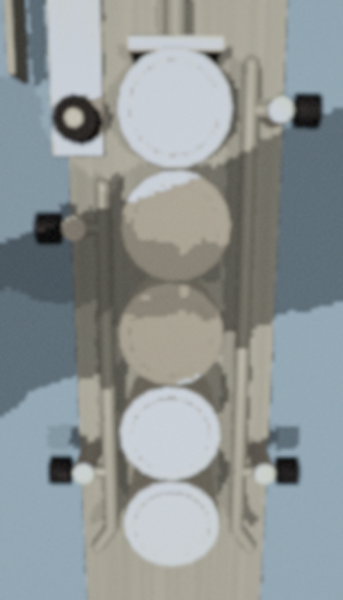

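In the crop all five are closed up on the pad, lid centres at x = 175, 176, 171, 170, 171. Jars 3 and 4 sit 2–3 mm left of jars 1 and 2, so I centre jars 3, 4 and 2.

Run:
```python
from h import *
o=st();print(to(*unloc(0,239.5),.055,84.57))
```

```text
t 28.13 tcp [ 0.4824 -0.0037  0.2005] xang 84.44 F [ 0.02  0.37 -0.72] w 0.0858
(array([0.0119, 0.0084, 0.7272]), np.float64(-0.0014))
```

Call:
play_rows:
  commands:
    - [[-1,0.012,0.005,0.2,0],[-1,0.012,0.005,0.4,0],[-1,0.012,0.005,0.6,0],[-1,0.012,0.005,0.7,0],[-1,0.012,0.005,0.73,0],[-1,0.012,0.005,0.73,0],[-0.4,0.012,0.005,0.73,0],[-0.2,0.012,0.005,0.73,0],[0,0.012,0.005,0.73,0],[0,0.012,0.005,0.725,0],[0,0.012,0.005,0.72,0],[0,0.012,0.005,0.72,0]]

```text
clock: 29.13
tcp_pos: [0.4848, -0.0, 0.058]
orientation: [2.324, 2.112, 0.001]
contact_force: [0.0, 0.0, -0.6]
grip_width: 0.0484
gripper_force: 21.1
```

Run:
```python
from h import *
o=st();print(loc(o['tcp_pos'][:2]),o['gripper_force'])
```

```text
t 29.13 tcp [ 0.4848 -0.      0.058 ] xang 84.53 F [ 0.03  0.01 -0.59] w 0.0484
[  0.6 241.1] 21.08108103275299
```

Call:
play_rows:
  commands:
    - [[0,0,-0.002,0.006,0],[0,0,-0.002,0.008,0],[-1,0,-0.002,0.008,0],[-1,0,-0.002,0,0],[-1,0,-0.002,0,0],[-1,-0.13,-0.002,0,0],[-1,-0.257,-0.002,0.003,0],[-1,-0.257,-0.002,0.005,0],[-0.4,-0.257,-0.002,0.005,0],[-0.2,-0.257,-0.002,0.005,0],[0,-0.257,-0.002,0.005,0],[0,-0.257,-0.002,0.002,0]]

```text
clock: 30.13
tcp_pos: [0.4791, -0.0498, 0.0569]
orientation: [-2.323, -2.115, -0.001]
contact_force: [1.0, 0.3, -1.5]
grip_width: 0.0484
gripper_force: 20.9
```

Call:
play_rows:
  commands:
    - [[0,0,0,-0.004,0],[0,0,0,-0.007,0],[0,0,0,-0.007,0]]

```text
clock: 30.38
tcp_pos: [0.4791, -0.0504, 0.0584]
orientation: [-2.324, -2.114, -0.0]
contact_force: [-0.4, 0.6, -1.8]
grip_width: 0.0484
gripper_force: 20.9
```

Run:
```python
from h import *
o=st();print(loc(o['tcp_pos'][:2]),o['gripper_force'])
```

```text
t 30.38 tcp [ 0.4791 -0.0504  0.0584] xang 84.58 F [-0.37  0.62 -1.8 ] w 0.0484
[ -0.3 190.4] 20.926144123077393
```

Call:
play_rows:
  commands:
    - [[0,0,0.001,0.006,0],[0,0,0.001,0.008,0],[-1,0,0.001,0.008,0],[-1,0,0.001,0,0],[-1,0,0.001,0,0],[-1,0.18,0.001,0,0],[-1,0.36,0.001,0,0],[-1,0.498,0.001,0,0],[-1,0.498,0.001,0.003,0],[-0.4,0.498,0.001,0.003,0],[-0.2,0.498,0.001,0.003,0],[0,0.498,0.001,0.003,0]]

```text
clock: 31.38
tcp_pos: [0.4885, 0.0467, 0.0576]
orientation: [2.326, 2.111, -0.002]
contact_force: [-0.7, -1.4, 0.5]
grip_width: 0.0516
gripper_force: 0.1
```

Call:
play_rows:
  commands:
    - [[0,0,0,-0.005,0],[0,0,0,-0.01,0],[0,0,0,-0.01,0]]

```text
clock: 31.63
tcp_pos: [0.4883, 0.0468, 0.0596]
orientation: [2.326, 2.111, -0.002]
contact_force: [-0.8, -2.8, -1.9]
grip_width: 0.0483
gripper_force: 21.2
```

Run:
```python
from h import *
o=st();print(loc(o['tcp_pos'][:2]),o['gripper_force'])
```

```text
t 31.63 tcp [0.4883 0.0468 0.0596] xang 84.44 F [-0.81 -2.78 -1.88] w 0.0483
[ -0.3 288.1] 21.15378051996231
```

Release, look again.

Call:
play_rows:
  commands:
    - [[0,0,0,0.005,0],[0,0,0,0.01,0],[-1,0,0,0.01,0],[-1,0,0,0,0],[-1,0,0,0,0],[-1,0,0,-0.2,0],[-1,-0.12,0,-0.4,0],[-1,-0.24,0,-0.6,0],[-1,-0.24,0,-0.7,0],[-1,-0.24,0,-0.7,0],[-1,-0.24,0,-0.7,0]]

```text
clock: 32.55
tcp_pos: [0.4854, 0.0004, 0.2014]
orientation: [2.324, 2.11, 0.005]
contact_force: [-0.2, 0.6, -0.4]
grip_width: 0.0855
gripper_force: 0.0
```

Run:
```python
from h import *
viewer.grab_frame('side');p,o=rowlook()
viewer.grab_frame('side');o=st();print(to(*unloc(0,97),.036,84.57))
```

```text
t 32.6 tcp [0.4842 0.0007 0.2   ] xang 84.54 F [-0.37  0.17 -0.98] w 0.0855
[320.   83.   27.7] [0.4932 0.097 ] loc [-2.000e-01  3.385e+02]
[320.  137.   26.1] [0.4887 0.0488] loc [-1.000e-01  2.901e+02]
[321.  189.   24.5] [ 0.4849 -0.0019] loc [  0.9 239.3]
[320.  237.   25.2] [ 0.479  -0.0532] loc [-1.000e-01  1.876e+02]
[319.  275.   24.6] [ 0.4737 -0.0977] loc [ -1.1 142.8]
tr [297. 209. 344. 256.] [1.000e-01 1.914e+02]
tr [292.  55. 348. 112.] [1.000e-01 3.387e+02]
tr [297. 110. 346. 162.] [  1.1 291. ]
tr [296. 159. 347. 212.] [  1.3 241.8]
tr [297. 254. 343. 297.] [ -0.2 140. ]
t 32.75 tcp [0.4832 0.0011 0.1984] xang 84.62 F [0.94 0.42 0.84] w 0.0859
(array([-0.7252,  0.0066,  0.8119]), np.float64(0.0005))
```

Call:
play_rows:
  commands:
    - [[0,-0.2,-0.004,0,0],[0.4,-0.4,-0.004,0.1,0],[0.43,-0.6,-0.004,0.2,0],[0.43,-0.73,-0.004,0.3,0],[0.43,-0.73,-0.004,0.5,0],[0.43,-0.73,-0.004,0.7,0],[0.43,-0.73,-0.004,0.8,0],[0.43,-0.73,-0.004,0.812,0],[0.43,-0.73,-0.004,0.812,0],[0.43,-0.73,-0.004,0.812,0]]

```text
clock: 33.58
tcp_pos: [0.47, -0.1443, 0.0378]
orientation: [2.324, 2.114, 0.001]
contact_force: [0.4, -0.0, 1.0]
grip_width: 0.0243
gripper_force: 0.0
```

Run:
```python
from h import *
viewer.grab_frame('side');o=st();print(loc(o['tcp_pos'][:2]),to(*unloc(0,107),.035))
```

```text
t 33.63 tcp [ 0.4706 -0.1446  0.0384] xang 84.59 F [-0.03 -0.55 -0.1 ] w 0.0243
[ 0.2 95.9] (array([ 0.0554, -0.0011,  0.0172]), None)
```

Call:
play_rows:
  commands:
    - [[0.43,0.015,0,0.01,0],[0.43,0.03,0,0.01,0],[0.43,0.04,0,0.01,0],[0.43,0.047,0,0.01,0],[0.43,0.051,0,0.01,0],[0.43,0.054,0,0.01,0]]

```text
clock: 34.13
tcp_pos: [0.4705, -0.1342, 0.0355]
orientation: [2.324, 2.113, -0.0]
contact_force: [-0.6, -1.1, 0.4]
grip_width: 0.0243
gripper_force: 0.7
```

Call:
play_rows:
  commands:
    - [[0.43,0.002,0,0,0],[0.43,0.004,0,0,0]]

```text
clock: 34.3
tcp_pos: [0.4704, -0.1338, 0.0354]
orientation: [2.325, 2.112, -0.001]
contact_force: [-1.0, -2.4, 1.1]
grip_width: 0.0241
gripper_force: 1.0
```

Call:
play_rows:
  commands:
    - [[0.43,0.002,0,0,0],[0.43,0.004,0,0,0]]

```text
clock: 34.47
tcp_pos: [0.4704, -0.1333, 0.0353]
orientation: [2.325, 2.112, -0.001]
contact_force: [-0.6, -5.0, 2.5]
grip_width: 0.0241
gripper_force: 2.2
```

Call:
play_rows:
  commands:
    - [[0.43,0.002,0,0,0],[0.43,0.004,0,0,0]]

```text
clock: 34.63
tcp_pos: [0.4704, -0.1331, 0.0354]
orientation: [2.325, 2.111, -0.002]
contact_force: [-1.7, -6.5, 2.6]
grip_width: 0.0243
gripper_force: 3.2
```

Call:
play_rows:
  commands:
    - [[0.43,0.002,0,0,0],[0.43,0.003,0,0,0],[0.43,0.003,0,0,0],[0.43,0.003,0,0,0],[0.43,0.003,0,0,0],[0.43,0.003,0,0,0],[0.43,0.003,0,0,0],[0.43,0.003,0,0,0],[0.43,0.003,0,0,0]]

```text
clock: 35.38
tcp_pos: [0.4704, -0.1331, 0.0354]
orientation: [2.326, 2.11, -0.003]
contact_force: [-1.2, -8.0, 2.6]
grip_width: 0.0243
gripper_force: 3.4
```

Call:
play_rows:
  commands:
    - [[0.43,-0.03,0,0,0],[0.43,-0.08,0,0,0],[0.43,-0.08,0,-0.2,0],[0,-0.08,0,-0.4,0],[-1,0.2,0,-0.6,0],[-1,0.45,0,-0.8,0],[-1,0.65,0,-0.83,0],[-1,0.65,0,-0.83,0],[-1,0.65,0,-0.83,0],[-1,0.65,0,-0.83,0]]

```text
clock: 36.22
tcp_pos: [0.4841, 0.0013, 0.2027]
orientation: [2.318, 2.119, 0.005]
contact_force: [-0.4, -1.0, -0.2]
grip_width: 0.0853
gripper_force: 0.0
```

Run:
```python
from h import *
for i in range(3): viewer.grab_frame('side')
p,o=rowlook()
S=viewer.grab_frame('scene');print([np.round(x['rect']) for x in viewer.trace(S,'jar_1')])
```

```text
t 36.37 tcp [ 0.4824 -0.0032  0.2004] xang 84.45 F [-0.41  0.44 -0.5 ] w 0.0855
[320.   79.   27.7] [0.4915 0.0964] loc [ -1.8 337.7]
[322. 134.  26.] [0.4887 0.0474] loc [1.000e-01 2.887e+02]
[323.  184.   24.6] [ 0.4851 -0.0011] loc [  1.1 240.1]
[322.  232.   25.5] [ 0.4793 -0.052 ] loc [1.000e-01 1.889e+02]
[322.  269.   25.9] [ 0.4752 -0.095 ] loc [1.000e-01 1.457e+02]
tr [299. 157. 346. 212.] [  0.9 239. ]
tr [298. 108. 351. 160.] [  2.8 288.5]
tr [298. 205. 346. 254.] [  0.5 190. ]
tr [300. 247. 342. 294.] [ -0.5 141.1]
tr [296.  50. 350. 109.] [  1.3 337.8]
[array([355., 162., 376., 192.]), array([305., 170., 324., 200.]), array([264., 219., 287., 254.]), array([313., 179., 336., 209.]), array([335., 203., 361., 235.]), array([324., 194., 347., 221.]), array([296., 160., 318., 191.]), array([287., 242., 314., 261.])]
```

```bash
python3 -c "
from h import *
print(r.hand_in())"
```

```text
the job is handed in; nothing more can be done
None
```

The job is handed in at about 36 s. All five jars are upright, closed up on the stop and in line to within about 1–2 mm by the last camera look. The final press held about 8 N at the pushed jar for over half a second, roughly 3–6 N of it on the pad.

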